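# Tip the welding-filter cartridge out of its foam and lay it window up

## Task

The auto-dark welding filter was put away window down in its tight foam pocket, so its solar cell gets no light. Move the marker pen off the foam tray onto the bench, press down the end of the cartridge that hangs over the deep well so that the other end tips up, then turn the cartridge over that way onto the low foam apron, lowering it gently rather than letting it slap down. Leave it window up, flat and wholly on the apron, clear of the well and its lip, without disturbing the spray tin, the gas regulator or the V-block.

Things in the scene. Friction and masses are not known exactly. Their poses are not given: they have to be found in the camera images.
- tray: Fixed black case half, 134 x 290 mm (x, y) with 30 mm rim and dark foam insert; a bow handle stands out 17 mm on its -x side. Origin: centre of the underside, at bench height. z up; +y runs along it from the pocket (-y half) past a deep well to the apron (+y half).
- fulcrum (a point): Tray frame at y = -65 mm, z = 35 mm: middle of the sharp edge of the pocket's floor (the ledge, flat, 60.5 mm long towards -y). The pocket is 95 mm wide (x); its end wall (14 mm thick) and side walls (14 mm thick, to y = +20 mm from here, rounded off by +40) rise 20 mm above the ledge, level with the cartridge's back. Axes as the tray's.
- well (a point): Middle of the open well, 30 mm below the ledge, 5 mm above the bench. The well is 95 mm wide (x) and 57 mm long (y), from the fulcrum edge to the lip of the apron. Its bottom slopes down from the fulcrum at 35 degrees over the first 41 mm (y), to 30 mm below the ledge, then is level to the upright wall under the lip. Axes as the tray's.
- apron (a point): Middle of the flat top of the low foam apron, 35 mm above the bench, level with the ledge, 124 mm wide (x) and 143 mm long (y). Its -y edge, on the well's side, is a lip 5 mm wide and 3 mm high (outside these 143 mm). Nothing bounds its other edges. Axes as the tray's.
- cartridge_mid (a point): Centre of the loose filter cartridge, a rigid black box 92 x 110 x 20 mm (x, y, z), about 0.16 kg, evenly weighted. +z leaves its back (inner window, dials); the big dark green window and solar strip are on -z. Starts z up in the pocket, y along the tray's y, 1.5 mm play; its +y 51 mm overhang the well. A few N there rock it till that end meets the well floor; it stays so, 36 degrees tilted.
- marker_mid (a point): Centre of the felt marker, a black pen with blue ends, 12 mm thick, 134 mm long along its own y, lying on the apron where the cartridge must land; it does not roll.
- spray_tin: Red aerosol tin with white cap, 64 mm across, 192 mm high, standing on the bench near the tray. Origin: centre of its underside.
- regulator: Brass gas regulator with gauges, 62 x 88 mm, 103 mm high, standing near the tray. Origin: centre of its underside.
- v_block: Dark steel V-block, 42 x 60 mm, 46 mm high, standing near the end of the tray. Origin: centre of its underside.
Things that resemble listed ones, but are neither listed nor needed, are in the scene too. There is more than one size of the part that bears cartridge_mid; the job needs the middle-sized.

How it is judged:
At the end, for the whole second after the job is handed in: The cartridge lies window up (its z within 0.04 rad of straight down), at rest on the apron: its centre 51 to 88 mm from the tray's origin along the tray's +y, within 20 mm of the tray's centre line and under 48 mm above the bench; the marker lies on the bench (its centre under 20 mm high) (angle between cartridge_mid's own z axis and vertical above 3.1 rad and y of cartridge_mid in the frame of tray between 0.051 and 0.088 m and x of cartridge_mid in the frame of tray between -0.02 and 0.02 m and z of cartridge_mid in the frame of tray below 0.048 m and height (world z) of marker_mid below 0.02 m and linear speed of cartridge below 0.02 m/s); the robot touches nothing.
It fails at once if the cartridge is let fall over (turns faster than 12 rad/s) (angular speed of cartridge above 12 rad/s).
It fails at once if the spray tin is shifted more than 20 mm or tipped (distance of spray_tin from where it was at the start of the episode above 0.02 m).
It fails at once if the regulator is shifted more than 20 mm or tipped (distance of regulator from where it was at the start of the episode above 0.02 m).
It fails at once if the V-block is shifted more than 20 mm (distance of v_block from where it was at the start of the episode above 0.02 m).
It also fails if it takes over 72 s, if anything falls off the work surface, if the arm or the gripper's body presses on something with over 40 N, if the wrist force passes 120 N, or if a joint passes its speed limit or range.

## Robot

A 7-joint arm with a two-finger parallel gripper is mounted at the origin on a cart in front of the work surface, level with it; the furniture and walls round the work are solid. World frame = base frame: x ahead of the robot, y to its left, z up, the work surface at z = 0. Lengths are in m, angles in rad, forces in N, time in s.
With the tool pointing down it reaches from about 0.425 to 0.925 m from the base axis. Payload 6.8 kg.
Tool frame: the origin (TCP) lies midway between the tips of the shut fingers; the grasp point (between the pads) lies 19 mm behind it; z points along the fingers, y is the line along which they close (so a half turn about z gives the same grasp; the last joint's range is limited). The gripper opens to 85 mm and grips with 20 to 120 N. Pads are 22 mm wide; open, the fingers measure 114 mm over their backs; the gripper's body (76 mm by 85 mm) begins 54 mm behind the grasp point. The pads swing forward as they close: fully open they stand 13 mm farther back than shut.
Start: joints at [1.058, 0.477, 0.022, 1.555, -0.011, 1.109, -0.083], TCP at [0.266, -0.62, 0.231] pointing down, gripper open.
Joint ranges: [-2.96, 2.96], [-0.34, 2.1], [-1.41, 1.46], [0.24, 2.44], [-1.37, 4.51], [0.17, 1.92], [-2.96, 2.96]. Speed limits (rad/s): [2.39, 2.39, 3.14, 3.14, 3.14, 3.14, 3.14].

## Interface

Orientations are given as a unit quaternion [w, x, y, z].
In Python, from station import * gives the robot as it stands.
- The arm moves only by the shell command python3 -m creep 'ROWS' [FORCE]. ROWS is JSON, a list of rows, each a list of 7 numbers: the gripper command: -1 is shut, 1 is fully open, values between are in proportion, then the shift along the world's x, y, z in mm, then the turn, a rotation vector about the world's x, y, z in rad. A call has 1 to 5 rows; each row shifts and turns the commanded pose from where the row before left it; what a row does not reach is not made up. A row lasts 1/8 s, in which the tool goes at most 62.5 mm and 10.7 degrees, less where a joint would pass 70% of its speed; a pose out of reach is approached as far as the arm can. A call is refused whole if a number of a shift passes 62.5 or a number of a turn 0.188, either way. A call with a gripper value outside its range is refused whole. The fingers move at their own pace and stop on an object; FORCE is the grip in N (left out, the last holds). Time passes only in rows, so rows that do not move let the fingers close. It gives the time, the measured TCP pose, the force, the opening and the grip force at its end, in the units of the state.
- get_obs(): the state, without advancing time (a new reading comes with each control period).
- read_camera(name): name is "side" or "top" or "wrist"; returns (picture, depth): 420x560x3 uint8, red, green, blue; 420x560 float32, m along the optical axis (not along the pixel's ray), 0 where there is no reading.
- camera_params(name): a dict with "intrinsics" (3x3 intrinsics, pixels), "cam_to_world" (4x4, takes a point from camera to world coordinates); the wrist camera has in their place "mount" (4x4, takes a point from camera to tool coordinates, whose origin is the TCP and whose axes are the flange's). Camera axes: x right, y up, looking along -z (the intrinsics and any distortion apply to the point x, -y, -z); pixel columns grow to the right and rows downward; lengths in m; the calibration is good to about 2 mm. A picture is of the moment at which its call begins: read the wrist's pose just before it. camera_params takes no time and is no camera call.
- hand_in(): hands the job in; it is judged then, once.
The state is a dict: "t": time; "q": joint angles; "joint_vel": joint speeds; "joint_torque": joint torques, N m; "eef_pos": TCP position; "tool_rot": TCP orientation; "contact_force": force on the tool from outside, world axes, zero at the start; "torque": the same for the moment, N m; "gripper_width": opening from 0.0 (shut) to 1.0 (fully open); "grasp_force": force on a finger pad.
Only numpy, scipy, OpenCV 4.12 (cv2) and the standard library are available. Lean on these libraries where they do the work, as an engineer would, in place of code of your own. Each camera call takes 0.05 s, during which the arm holds its last target. There are 200 camera calls.

## Working session

There is one attempt and no reset: what is moved stays moved. The work goes in short steps, Python scripts to look and compute and a shell command to move; the robot and the scene stay as the last step left them, time stands still between calls to the robot, and variables do not carry over. Pictures are saved under pics/ and viewed, at most 10 in all, crops included, and the job is handed in when it is done.

```bash
mkdir -p pics; ls
cat > h.py <<'E'
from station import *
import numpy as np, cv2
from scipy.spatial.transform import Rotation as R
def pts(depth,cp,C=None):
    K=np.array(cp["intrinsics"]);C=np.array(cp["cam_to_world"]) if C is None else C
    h,w=depth.shape;u,v=np.meshgrid(np.arange(w),np.arange(h))
    x=(u-K[0,2])/K[0,0]*depth;y=(v-K[1,2])/K[1,1]*depth
    P=np.stack([x,-y,-depth,np.ones_like(depth)],-1)
    return (P@C.T)[...,:3]
E
python3 - <<'E'
from h import *
for n in("side","top"):
    p,d=read_camera(n);cp=camera_params(n)
    print(n,{k:np.round(v,3).tolist() if not isinstance(v,str) else v for k,v in cp.items()})
    cv2.imwrite(f"pics/{n}0.png",p[...,::-1]);np.savez(f"{n}0.npz",p=p,d=d)
o=get_obs();print(o)
E
```

```text
pics
side {'intrinsics': [[468.455, 0.0, 283.535], [0.0, 468.455, 210.513], [0.0, 0.0, 1.0]], 'cam_to_world': [[-0.835, 0.369, -0.408, 0.204], [-0.55, -0.57, 0.611, 0.481], [-0.007, 0.734, 0.679, 0.64], [0.0, 0.0, 0.0, 1.0]]}
top {'intrinsics': [[397.644, 0.0, 276.68], [0.0, 397.644, 213.058], [0.0, 0.0, 1.0]], 'cam_to_world': [[0.008, 0.981, -0.194, 0.382], [-1.0, 0.009, 0.007, -0.029], [0.008, 0.194, 0.981, 0.901], [0.0, 0.0, 0.0, 1.0]]}
{'t': 0.1, 'q': array([ 1.05787523,  0.47775434,  0.02236171,  1.55632714, -0.01148248,
        1.10927838, -0.08310488]), 'joint_vel': array([-9.69824118e-06, -1.68704355e-03, -6.75373428e-04, -3.01894752e-03,
        6.95971356e-04, -1.45898391e-04,  2.44758479e-04]), 'joint_torque': array([ 4.85373224e-03, -5.97755814e+01,  1.61396764e+00, -2.81951022e+01,
        1.28952228e-02,  5.04962954e-03,  2.85437397e-05]), 'eef_pos': array([ 0.26562422, -0.61997816,  0.2304093 ]), 'tool_rot': array([-7.85035071e-04,  9.79583867e-01,  2.01034264e-01, -2.34718621e-04]), 'contact_force': array([-0.79624511, -0.26742546,  0.16205027]), 'torque': array([-0.00288541, -0.04000235, -0.0133891 ]), 'grasp_force': 0.0, 'gripper_width': 1.0019562033556428}
```

View pics/top0.png

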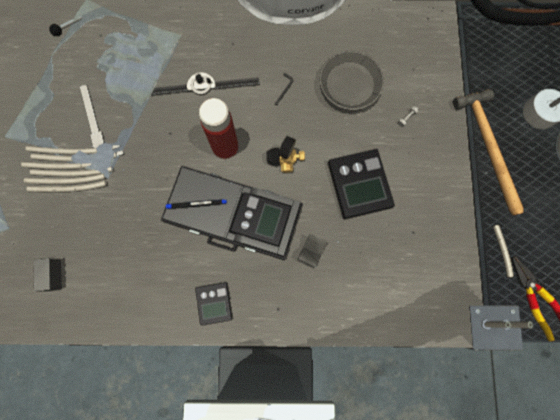

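View pics/side0.png

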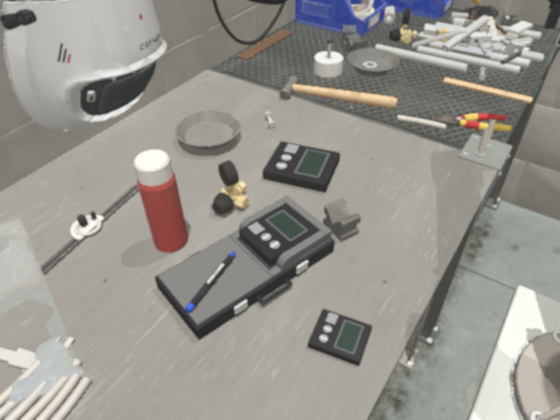

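The top view shows the tray centred near (232,212), with its apron and the marker to the left, from (168,207) to (225,202), and the pocket with the cartridge to the right at (265,220). The tin is at (220,130), the regulator at (288,155) and the V-block at (312,250). The side view agrees: tin (165,200), marker (190,305) to (235,255), cartridge (285,230).

```bash
cat > m.py <<'E'
from h import *
def load(n):
    z=np.load(n+"0.npz");return z["p"],z["d"],pts(z["d"],camera_params(n))
pt,dt,Pt=load("top");ps,ds,Ps=load("side")
hsv=lambda p:cv2.cvtColor(p,cv2.COLOR_RGB2HSV)
# rim/handle/foam region
for n,P,box in(("top",Pt,(150,160,310,265)),("side",Ps,(150,190,340,335))):
    u0,v0,u1,v1=box;m=np.zeros(P.shape[:2],np.uint8);m[v0:v1,u0:u1]=1
    z=P[...,2]
    for lo,hi in((.018,.048),(.048,.064)):
        k=(m>0)&(z>lo)&(z<hi)
        k=cv2.morphologyEx(k.astype(np.uint8),cv2.MORPH_OPEN,np.ones((5,5)))
        c=max(cv2.findContours(k,0,2)[0],key=cv2.contourArea)
        mm=np.zeros_like(k);cv2.drawContours(mm,[c],-1,1,-1);mm&=k
        X=P[mm>0];r=cv2.minAreaRect((X[:,:2]*1000).astype(np.float32))
        print(n,lo,len(X),"z med",np.median(X[:,2]).round(4),"rect",np.round(r[0],1),np.round(r[1],1),round(r[2],1))
    # blue ends
    p=pt if n=="top" else ps
    b=cv2.inRange(hsv(p),(105,120,60),(130,255,255))*m
    for c in cv2.findContours(b,0,2)[0]:
        if cv2.contourArea(c)>3:
            M=np.zeros_like(b);cv2.drawContours(M,[c],-1,1,-1);X=P[M>0];print(n,"blue",c.mean((0,1)).round(1),np.median(X,0).round(4),len(X))
    # window
    g=cv2.inRange(hsv(p),(55,40,15),(95,255,110))*m
    c=max(cv2.findContours(g,0,2)[0],key=cv2.contourArea,default=None)
    if c is not None:
        M=np.zeros_like(g);cv2.drawContours(M,[c],-1,1,-1);X=P[M>0];print(n,"win",c.mean((0,1)).round(1),X.mean(0).round(4),cv2.minAreaRect((X[:,:2]*1000).astype(np.float32)))
for nm,(u0,v0,u1,v1) in dict(tin=(195,90,245,165),reg=(262,130,310,178),vb=(295,230,332,270)).items():
    X=Pt[v0:v1,u0:u1].reshape(-1,3);X=X[X[:,2]>.012];X2=X[X[:,2]>.065] if nm!="vb" else X[X[:,2]>.04]
    print(nm,X.min(0).round(3),X.max(0).round(3),np.median(X2,0).round(3))
E
python3 m.py
```

```text
top 0.018 4075 z med 0.0343 rect [574.4 123. ] [175.1 140.6] 75.1
top 0.048 3004 z med 0.0544 rect [534.5  -6.9] [125.8 124.3] 73.0
top blue [168.8 206.2] [0.5644 0.2044 0.045 ] 29
top blue [223.5 201.2] [0.5762 0.083  0.0446] 22
top win [268.8 219.9] [ 0.5314 -0.0167  0.0589] ((473.7810363769531, -12.47852897644043), (45.96297836303711, 181.44686889648438), 85.7953872680664)
side 0.018 7295 z med 0.0348 rect [556.5  67.1] [290.7 142.6] 73.0
side 0.048 3554 z med 0.0549 rect [533.8  -6.3] [128.1 126.4] 72.0
side blue [189.5 306.2] [0.5623 0.2055 0.0448] 64
side blue [232.3 254.1] [0.5738 0.0838 0.0456] 17
side win [285.8 224.8] [ 0.5289 -0.0137  0.0585] ((365.57049560546875, 211.11264038085938), (55.6607780456543, 626.2354736328125), 36.056949615478516)
tin [ 0.382 -0.029  0.012] [0.748 0.12  0.901] [0.703 0.085 0.18 ]
reg [ 0.382 -0.097  0.012] [ 0.711 -0.009  0.901] [ 0.683 -0.053  0.097]
vb [ 0.382 -0.142  0.012] [ 0.503 -0.029  0.901] [ 0.462 -0.111  0.045]
```

```bash
python3 -m creep '[[0,22,55,4,0,0,0.09],[0,22,55,4,0,0,0.09],[0,22,55,4,0,0,0.09],[0,22,55,4,0,0,0.09],[0,22,55,4,0,0,0.09]]' 60; python3 -m creep '[[0,22,55,0,0,0,0.09],[0,22,55,0,0,0,0.09],[0,22,55,0,0,0,0.09],[0,22,55,0,0,0,0.09],[0,22,55,0,0,0,0.09]]'; python3 -m creep '[[0,21,54,-10,0,0,0.09],[0,21,54,-10,0,0,0.09],[0,21,53,-10,0,0,0.09],[0,20,53,-10,0,0,0.09],[0,0,0,0,0,0,0]]'
cat > wc.py <<'E'
from h import *
def wrist(name):
    o=get_obs();p,d=read_camera("wrist");cp=camera_params("wrist")
    T=np.eye(4);q=o["tool_rot"];T[:3,:3]=R.from_quat(np.r_[q[1:],q[0]]).as_matrix();T[:3,3]=o["eef_pos"]
    C=T@np.array(cp["mount"]);cv2.imwrite(f"pics/{name}.png",p[...,::-1])
    return o,p,pts(d,cp,C),T
def tool(): 
    o=get_obs();q=o["tool_rot"];M=R.from_quat(np.r_[q[1:],q[0]]).as_matrix()
    print("tcp",o["eef_pos"].round(4),"z",M[:,2].round(3),"y",M[:,1].round(3),"F",o["contact_force"].round(1),"w",round(o["gripper_width"],3),"g",round(o["grasp_force"],1),"q",o["q"].round(2),"t",round(o["t"],2))
E
python3 - <<'E'
from wc import *
o,p,P,T=wrist("w1");tool();np.savez("w1.npz",p=p,P=P)
b=cv2.inRange(cv2.cvtColor(p,cv2.COLOR_RGB2HSV),(105,120,60),(130,255,255))
for c in cv2.findContours(b,0,2)[0]:
    if cv2.contourArea(c)>15:
        M=np.zeros_like(b);cv2.drawContours(M,[c],-1,1,-1);X=P[M>0];print("blue",c.mean((0,1)).round(1),np.median(X,0).round(4),len(X))
E
```

```text
t: 0.72
eef_pos: [0.3761, -0.3434, 0.2512]
tool_rot: [-0.0, 0.909, 0.416, -0.0]
contact_force: [1.3, -0.5, 0.3]
gripper_width: 0.495
grasp_force: 0.0
t: 1.35
eef_pos: [0.4861, -0.0688, 0.2513]
tool_rot: [0.0, 0.794, 0.608, -0.0]
contact_force: [1.6, -0.4, 0.2]
gripper_width: 0.501
grasp_force: 0.0
t: 1.98
eef_pos: [0.5682, 0.1491, 0.2102]
tool_rot: [-0.002, 0.67, 0.742, 0.001]
contact_force: [-0.3, -0.9, -0.6]
gripper_width: 0.5
grasp_force: 0.0
tcp [0.5682 0.1459 0.2103] z [-0.002  0.001 -1.   ] y [ 0.995  0.098 -0.002] F [-0.5 -0.5 -0.1] w 0.501 g 0.0 q [ 0.1   0.42 -0.59  1.76  0.26  1.04 -0.48] t 2.02
blue [280.1 256.5] [0.5766 0.0816 0.045 ] 68
blue [281.5 132.9] [0.565  0.2035 0.046 ] 168
```

View pics/w1.png

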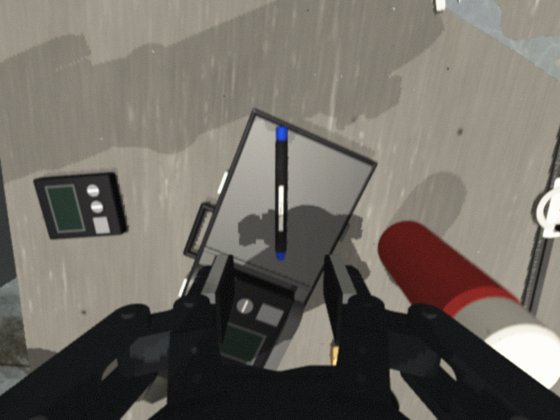

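The wrist view shows the marker from (281,133) to (280,256) between the jaws. The tin at (440,280) is clear of the right finger.

```bash
python3 -m creep '[[-0.4,2.5,-3.5,-50,0,0,0],[-0.4,0,0,-50,0,0,0],[-0.4,0,0,-40,0,0,0],[-0.4,0,0,-20,0,0,0],[-0.4,0,0,-11,0,0,0]]' 40 |tail -4;  python3 -m creep '[[-0.4,0,0,0,0,0,0],[-1,0,0,0,0,0,0],[-1,0,0,0,0,0,0],[-1,0,0,0,0,0,0],[-1,0,0,0,0,0,0]]'; python3 -m creep '[[-1,0,0,0,0,0,0],[-1,0,0,20,0,0,0],[-1,0,0,30,0,0,0]]'
```

```text
tool_rot: [0.0, 0.674, 0.739, -0.0]
contact_force: [0.2, -0.2, 0.4]
gripper_width: 0.298
grasp_force: 0.0
t: 3.28
eef_pos: [0.5724, 0.1404, 0.0418]
tool_rot: [0.001, 0.673, 0.74, 0.001]
contact_force: [-1.2, 0.2, 6.6]
gripper_width: 0.116
grasp_force: 40.5
t: 3.65
eef_pos: [0.5708, 0.1399, 0.0913]
tool_rot: [-0.0, 0.673, 0.74, -0.001]
contact_force: [0.7, 0.3, -0.2]
gripper_width: 0.118
grasp_force: 39.7
```

```bash
python3 -m creep '[[-1,-30,23,15,0,0,0],[-1,-40,30,10,0,0,0],[-1,-40,30,0,0,0,0],[-1,-31,27,0,0,0,0],[-1,0,0,-30,0,0,0]]' |tail -4;  python3 -m creep '[[-1,0,0,-35,0,0,0],[-1,0,0,-25,0,0,0],[-1,0,0,-13,0,0,0],[-1,0,0,-3,0,0,0],[-1,0,0,0,0,0,0]]'; python3 -m creep '[[-0.5,0,0,0,0,0,0],[-0.4,0,0,0,0,0,0],[-0.4,0,0,60,0,0,0],[-0.4,0,0,60,0,0,0],[-1,0,0,60,0,0,0]]'
python3 - <<'E'
from wc import *
tool()
for n in("side","top"):
    p,d=read_camera(n);P=pts(d,camera_params(n));np.savez(n+"1.npz",p=p,P=P)
    b=cv2.inRange(cv2.cvtColor(p,cv2.COLOR_RGB2HSV),(105,120,60),(130,255,255))
    for c in cv2.findContours(b,0,2)[0]:
        if cv2.contourArea(c)>3:
            M=np.zeros_like(b);cv2.drawContours(M,[c],-1,1,-1);X=P[M>0];m=np.median(X,0)
            if abs(m[0]-.45)<.2:print(n,"blue",m.round(4))
    # tray planes: rows of tray frame via foam / wall masks
    for lo,hi in((.028,.042),(.048,.064)):
        k=((P[...,2]>lo)&(P[...,2]<hi)&(abs(P[...,0]-.557)<.13)&(abs(P[...,1]-.067)<.17)&(P[...,1]>(P[...,0]-.67)*-3+-.4)).astype(np.uint8)
        k=cv2.morphologyEx(k,cv2.MORPH_OPEN,np.ones((7,7)))
        c=max(cv2.findContours(k,0,2)[0],key=cv2.contourArea);mm=np.zeros_like(k);cv2.drawContours(mm,[c],-1,1,-1);mm&=k
        X=P[mm>0];r=cv2.minAreaRect((X[:,:2]*1000).astype(np.float32));print(n,lo,np.round(r[0],1),np.round(r[1],1),round(r[2],2),np.median(X[:,2]).round(4))
E
```

```text
tool_rot: [0.001, 0.671, 0.741, 0.003]
contact_force: [0.6, -1.4, -0.6]
gripper_width: 0.116
grasp_force: 39.7
t: 4.9
eef_pos: [0.4309, 0.2504, 0.0101]
tool_rot: [0.0, 0.673, 0.74, 0.001]
contact_force: [-0.7, 0.1, -0.1]
gripper_width: 0.123
grasp_force: 39.7
t: 5.52
eef_pos: [0.43, 0.2499, 0.1914]
tool_rot: [-0.0, 0.673, 0.74, 0.0]
contact_force: [1.3, -0.2, 1.1]
gripper_width: 0.099
grasp_force: 0.0
tcp [0.43   0.2499 0.1914] z [-0.  0. -1.] y [ 0.996  0.094 -0.   ] F [ 1.3 -0.2  1.1] w 0.099 g 0.0 q [-0.08  0.3  -0.67  1.98  0.23  0.94 -0.77] t 5.53
side blue [0.4344 0.1938 0.0099]
side 0.028 [591.1 176.4] [ 59.7 132.8] 74.27 0.0349
side 0.048 [554.   -3.3] [ 38.9 126.9] 33.54 0.0552
top blue [0.4258 0.3134 0.0106]
top blue [0.4379 0.1927 0.0097]
top 0.028 [576.5 130.2] [156. 132.] 72.79 0.0343
top 0.048 [563.7   9.9] [ 57.5 116.4] 18.21 0.0545
```

```bash
python3 -m creep '[[-1,30,-52,0,0,0,0.168],[-1,30,-52,0,0,0,0.168],[-1,30,-52,0,0,0,0.168],[-1,29,-53,0,0,0,0.168],[-1,0,0,-40,0,0,0.168]]' |tail -4;  python3 -m creep '[[-1,0,0,-40,0,0,0.168],[-1,0,0,-30,0,0,0.168],[-1,0,0,0,0,0,0]]'
python3 - <<'E'
from wc import *
tool()
E
```

```text
tool_rot: [0.003, 0.318, 0.948, 0.0]
contact_force: [-0.8, 0.1, -1.2]
gripper_width: -0.002
grasp_force: 0.0
t: 6.62
eef_pos: [0.5462, 0.0425, 0.0771]
tool_rot: [-0.003, 0.154, 0.988, -0.0]
contact_force: [0.3, -0.0, -0.0]
gripper_width: 0.001
grasp_force: 0.0
tcp [0.5462 0.0425 0.0771] z [-0.005  0.    -1.   ] y [ 0.303  0.953 -0.001] F [ 0.3 -0.  -0. ] w 0.001 g 0.0 q [ 0.36  0.58 -0.71  1.94  0.51  0.81  0.63] t 6.62
```

```bash
python3 -m creep '[[-1,2,0,-16,0,0,0],[-1,0,0,-5,0,0,0],[-1,0,0,-5,0,0,0],[-1,0,0,-5,0,0,0],[-1,0,0,-5,0,0,0]]' |egrep 'pos|force'; python3 -m creep '[[-1,0,0,-4,0,0,0],[-1,0,0,-4,0,0,0],[-1,0,0,-3,0,0,0],[-1,0,0,0,0,0,0]]'|egrep 'pos|force';python3 - <<'E'
from wc import *
tool()
p,d=read_camera("side");P=pts(d,camera_params("side"));X=P[190:340,150:350].reshape(-1,3)
O=np.array([.5566,.0666]);ey=np.array([.2957,.9553]);ex=np.array([.9553,-.2957])
y=(X[:,:2]-O)@ey;x=(X[:,:2]-O)@ex
for a in range(-145,10,8):
    k=(abs(x)<.03)&(abs(y*1000-a)<4)
    if k.sum()>3:print(a,k.sum(),(np.percentile(X[k,2],[5,50,95])*1000).round(0))
E
```

```text
eef_pos: [0.5505, 0.043, 0.0433]
contact_force: [-0.5, 0.1, 0.5]
grasp_force: 0.0
eef_pos: [0.5527, 0.045, 0.0344]
contact_force: [-0.9, 2.1, 13.6]
grasp_force: 6.5
tcp [0.5527 0.045  0.0344] z [ 0.005  0.002 -1.   ] y [0.301 0.954 0.003] F [-0.9  2.1 13.6] w -0.002 g 6.5 q [ 0.32  0.64 -0.67  1.96  0.58  0.74  0.57] t 7.75
-137 78 [53. 55. 57.]
-129 160 [45. 54. 56.]
-121 31 [34. 50. 56.]
-105 7 [78. 79. 80.]
-97 104 [77. 79. 81.]
-89 109 [71. 74. 77.]
-81 148 [ 67.  71. 128.]
-73 184 [ 62.  67. 130.]
-65 196 [ 57.  95. 128.]
-57 201 [ 51.  56. 133.]
-49 171 [ 46.  50. 134.]
-41 142 [ 40.  45. 139.]
-33 206 [ 37.  85. 138.]
-25 271 [ 30.  78. 133.]
-17 246 [ 26.  46. 136.]
-9 307 [ 38.  89. 142.]
-1 387 [ 34. 118. 195.]
7 404 [ 34. 138. 196.]
```

```bash
python3 -m creep '[[-1,0,0,20,0,0,0],[-1,0,0,60,0,0,0],[0.18,0,0,30,0.1,-0.031,0],[0.18,-15,-47,0,0.134,-0.042,0],[0.18,-15,-47,0,0.134,-0.042,0]]' |egrep 'pos|force';  python3 -m creep '[[0.18,0,0,0,0.134,-0.042,0],[0.18,0,0,0,0,0,0]]' |egrep 'pos|force'
cat > prof.py <<'E'
from wc import *
def prof(lo=-145,hi=10,n="side",w=.03,zmax=.12):
    p,d=read_camera(n);P=pts(d,camera_params(n));X=P.reshape(-1,3)
    O=np.array([.5566,.0666]);ey=np.array([.2957,.9553]);ex=np.array([.9553,-.2957])
    y=(X[:,:2]-O)@ey;x=(X[:,:2]-O)@ex
    print([(a,(np.percentile(X[k,2],[5,50])*1000).round(0).astype(int).tolist()) for a in range(lo,hi,6) if (k:=(abs(x)<w)&(abs(y*1000-a)<3)&(X[:,2]<zmax)).sum()>5])
    return p
def tt():
    o=get_obs();v=o["eef_pos"][:2]-[.5566,.0666];print("tray TCP",(1000*np.array([v@[.9553,-.2957],v@[.2957,.9553],o["eef_pos"][2]])).round(1))
E
python3 - <<'E'
from prof import *
tool();tt();p=prof();cv2.imwrite("pics/s2.png",cv2.resize(p[130:350,150:430],None,fx=2.5,fy=2.5)[...,::-1])
E
```

```text
eef_pos: [0.5247, -0.0385, 0.1428]
contact_force: [0.8, -0.4, -1.2]
grasp_force: 0.0
eef_pos: [0.5233, -0.0418, 0.1399]
contact_force: [0.6, -0.2, -0.5]
grasp_force: 0.0
tcp [ 0.5233 -0.0418  0.1399] z [ 0.133  0.448 -0.884] y [0.276 0.84  0.467] F [ 0.6 -0.2 -0.5] w 0.591 g 0.0 q [ 1.06  0.62 -1.06  2.    0.08  0.72  1.33] t 8.68
tray TCP [   0.2 -113.4  139.9]
[(-139, [53, 54]), (-133, [54, 55]), (-127, [44, 53]), (-103, [77, 80]), (-97, [77, 79]), (-91, [73, 76]), (-85, [69, 72]), (-79, [66, 68]), (-73, [62, 65]), (-67, [57, 61]), (-61, [53, 57]), (-55, [50, 53]), (-49, [45, 48]), (-43, [42, 44]), (-37, [38, 41]), (-31, [34, 37]), (-25, [30, 33]), (-19, [26, 29]), (-13, [25, 26]), (-7, [35, 38]), (-1, [34, 35]), (5, [33, 35])]
```

View pics/s2.png

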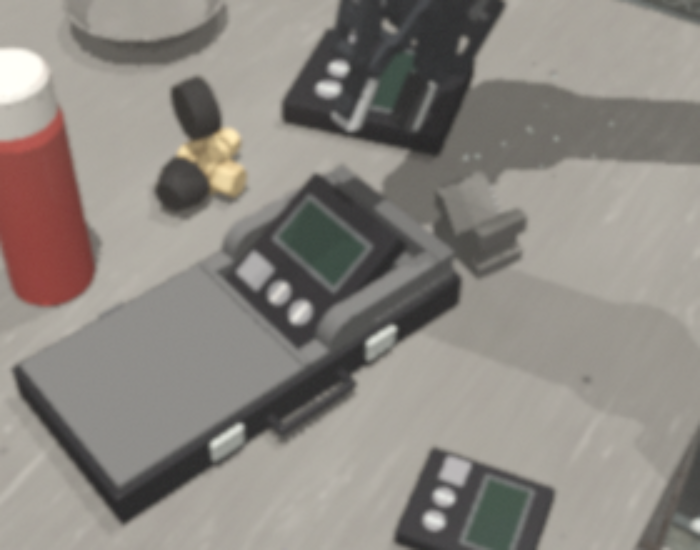

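The side crop shows the cartridge tilted with its upper end standing above the end wall (340,180) and its dial end in the well (290,330).

```bash
python3 -m creep '[[0.18,4,12,-30,0,0,0],[0.18,4,12,-25,0,0,0],[0.18,0,2,-13,0,0,0],[0.18,0,0,0,0,0,0]]' |egrep 'pos|force';  python3 -m creep '[[0.18,1.6,5,2,0,0,0],[0.18,1.6,5,3,0,0,0],[0.18,1.6,5,4,0,0,0],[0.18,1.6,5,4,0,0,0],[0.18,0,0,0,0,0,0]]' |egrep 'pos|force'
python3 - <<'E'
from prof import *
tool();tt();p=prof();cv2.imwrite("pics/s3.png",cv2.resize(p[130:350,150:430],None,fx=2.5,fy=2.5)[...,::-1])
E
```

```text
eef_pos: [0.534, -0.0157, 0.0732]
contact_force: [-4.3, -18.0, 7.3]
grasp_force: 10.1
eef_pos: [0.5382, -0.0075, 0.0846]
contact_force: [-26.4, -57.7, 40.1]
grasp_force: 37.0
tcp [ 0.5382 -0.0075  0.0846] z [ 0.131  0.426 -0.895] y [0.278 0.851 0.446] F [-26.4 -57.7  40.1] w 0.59 g 37.0 q [ 0.9   0.68 -0.95  2.02  0.15  0.59  1.24] t 9.85
tray TCP [  4.4 -76.2  84.6]
[(-145, [108, 115]), (-139, [54, 55]), (-133, [53, 55]), (-127, [36, 54]), (-121, [34, 111]), (-115, [34, 103]), (-109, [34, 90]), (-103, [35, 82]), (-97, [34, 84]), (-91, [88, 90]), (-85, [84, 88]), (-79, [80, 82]), (-73, [74, 78]), (-67, [69, 72]), (-61, [64, 68]), (-55, [59, 63]), (-49, [53, 58]), (-43, [48, 51]), (-37, [42, 46]), (-31, [37, 41]), (-25, [32, 36]), (-19, [26, 30]), (-13, [24, 26]), (-7, [35, 38]), (-1, [33, 35]), (5, [33, 35])]
```

View pics/s3.png

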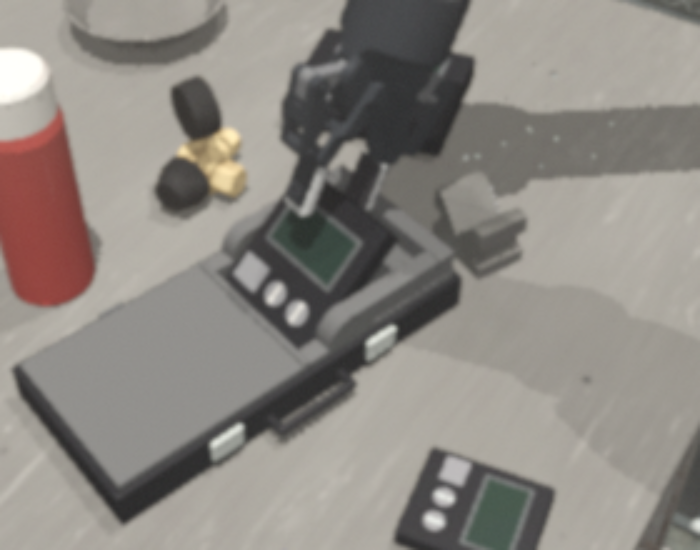

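The side crop shows the back finger behind the raised end at (370,185) and the front finger clear above the dials' face. The 64 N reading means the push is too horizontal, so I'll ease off and turn the tool to lie along the cartridge.

```bash
python3 -m creep '[[0.18,-1,-3,2,0.1,-0.031,0],[0.18,0,0,-2,0.137,-0.042,0],[0.18,0,0,-3,0.137,-0.042,0],[0.18,0,0,-3,0.04,-0.012,0],[0.18,0,0,0,0,0,0]]' |egrep 'pos|force';   python3 - <<'E'
from prof import *
tool();tt();p=prof();
E
```

```text
eef_pos: [0.538, 0.0061, 0.0798]
contact_force: [-0.5, -0.2, -0.4]
grasp_force: 0.5
tcp [0.538  0.0061 0.0798] z [ 0.227  0.761 -0.607] y [0.186 0.578 0.794] F [-0.5 -0.2 -0.4] w 0.591 g 0.5 q [ 1.21  1.07 -1.17  2.02  0.05  0.57  1.56] t 10.53
tray TCP [  0.1 -63.3  79.8]
[(-145, [71, 82]), (-139, [54, 79]), (-133, [54, 90]), (-127, [38, 56]), (-121, [34, 88]), (-115, [35, 84]), (-109, [34, 82]), (-103, [35, 79]), (-97, [34, 84]), (-91, [56, 92]), (-85, [88, 91]), (-79, [84, 86]), (-73, [78, 81]), (-67, [72, 76]), (-61, [67, 71]), (-55, [61, 66]), (-49, [55, 60]), (-43, [49, 53]), (-37, [43, 47]), (-31, [38, 42]), (-25, [32, 37]), (-19, [26, 30]), (-13, [25, 26]), (-7, [34, 38]), (-1, [34, 35]), (5, [33, 35])]
```

```bash
python3 -m creep '[[-0.2,0,0,0,0,0,0],[-0.5,0,0,0,0,0,0],[-1,0,0,0,0,0,0],[-1,0,0,0,0,0,0],[-1,0,0,0,0,0,0]]' 60|egrep 'pos|force|wid';   python3 - <<'E'
from prof import *
tool();tt();p=prof();cv2.imwrite("pics/s4.png",cv2.resize(p[130:350,150:430],None,fx=2.5,fy=2.5)[...,::-1])
E
```

```text
eef_pos: [0.5378, 0.0033, 0.0795]
contact_force: [-4.4, -11.1, 2.8]
gripper_width: 0.271
grasp_force: 56.1
tcp [0.5378 0.0033 0.0795] z [ 0.228  0.758 -0.611] y [0.187 0.582 0.792] F [ -4.4 -11.1   2.8] w 0.271 g 56.1 q [ 1.22  1.07 -1.17  2.02  0.05  0.57  1.56] t 11.2
tray TCP [  0.8 -66.   79.5]
[(-145, [79, 90]), (-139, [54, 80]), (-133, [54, 82]), (-127, [36, 54]), (-121, [34, 94]), (-115, [33, 93]), (-109, [35, 93]), (-103, [34, 90]), (-97, [34, 87]), (-91, [34, 87]), (-85, [34, 98]), (-79, [100, 106]), (-73, [94, 100]), (-67, [88, 95]), (-61, [80, 86]), (-55, [73, 78]), (-49, [65, 70]), (-43, [57, 62]), (-37, [49, 54]), (-31, [43, 47]), (-25, [35, 39]), (-19, [27, 32]), (-13, [23, 26]), (-7, [36, 38]), (-1, [34, 35]), (5, [34, 35])]
```

View pics/s4.png

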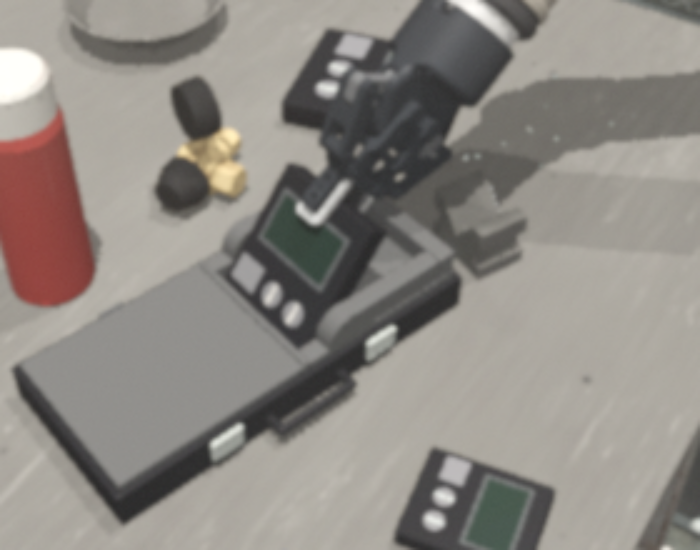

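Gripped, with the front finger on the back face at (325,205). The cartridge stands about 51° against the tool's 37°, so I'll turn the tool upright by 13° to lie flat on it.

```bash
python3 -m creep '[[-1,0,0,1,-0.115,0.035,0],[-1,0,0,1,-0.115,0.035,0],[-1,0,0,0,0,0,0]]' 60|egrep 'pos|force|wid'; python3 -m creep '[[-1,0,0,4,0,0,0],[-1,0,0,6,0,0,0],[-1,0,0,10,0,0,0],[-1,0,0,0,0,0,0]]' 60|egrep 'pos|force|wid';   python3 - <<'E'
from prof import *
tool();tt();p=prof(zmax=.16)
E
```

```text
eef_pos: [0.5385, 0.0042, 0.0831]
contact_force: [-2.9, -7.9, 1.0]
gripper_width: 0.224
grasp_force: 61.3
eef_pos: [0.5379, 0.0061, 0.103]
contact_force: [-0.8, 0.3, -1.5]
gripper_width: 0.22
grasp_force: 59.1
tcp [0.5379 0.0061 0.103 ] z [ 0.18   0.601 -0.779] y [0.235 0.742 0.627] F [-0.8  0.3 -1.5] w 0.22 g 59.1 q [ 1.08  0.81 -1.1   2.03  0.06  0.58  1.4 ] t 12.12
tray TCP [ 1.00e-01 -6.33e+01  1.03e+02]
[(-145, [123, 134]), (-139, [53, 56]), (-133, [53, 56]), (-127, [35, 50]), (-121, [34, 122]), (-115, [34, 134]), (-109, [34, 131]), (-103, [34, 124]), (-97, [34, 122]), (-91, [34, 118]), (-85, [34, 118]), (-79, [34, 124]), (-73, [34, 128]), (-67, [36, 127]), (-61, [32, 118]), (-55, [103, 110]), (-49, [96, 100]), (-43, [88, 93]), (-37, [79, 84]), (-31, [71, 76]), (-25, [63, 68]), (-19, [57, 61]), (-13, [49, 52]), (-7, [37, 44]), (-1, [33, 35]), (5, [33, 35])]
```

```bash
python3 -m creep '[[-1,0,0,20,0,0,0],[-1,0,0,25,0,0,0],[-1,3,10,15,-0.119,0.037,0],[-1,3,10,10,-0.119,0.037,0],[-1,3,10,0,-0.119,0.037,0]]' 60|egrep 'pos|force|wid'; python3 -m creep '[[-1,3,10,0,-0.119,0.037,0],[-1,3,10,0,-0.119,0.037,0],[-1,3,10,0,-0.119,0.037,0],[-1,3,10,0,-0.119,0.037,0],[-1,3,10,0,-0.119,0.037,0]]'|egrep 'pos|force|wid';   python3 - <<'E'
from prof import *
tool();tt()
E
```

```text
eef_pos: [0.5474, 0.0366, 0.1747]
contact_force: [0.6, 0.2, -2.1]
gripper_width: 0.22
grasp_force: 59.4
eef_pos: [0.5616, 0.0874, 0.1736]
contact_force: [-0.7, 0.3, -2.4]
gripper_width: 0.227
grasp_force: 59.3
tcp [0.5616 0.0874 0.1736] z [-0.099 -0.3   -0.949] y [ 0.286  0.905 -0.316] F [-0.7  0.3 -2.4] w 0.227 g 59.3 q [ 0.08  0.56 -0.67  1.72  0.56  1.29  0.47] t 13.43
tray TCP [ -1.4  21.3 173.6]
```

```bash
python3 -m creep '[[-1,3,9,0,-0.117,0.036,0],[-1,3,9,0,-0.117,0.036,0],[-1,3,9,0,-0.117,0.036,0],[-1,3,9,0,-0.117,0.036,0],[-1,3,9,0,-0.117,0.036,0]]' 60|egrep 'pos|force|wid'; python3 -m creep '[[-1,3,9,0,-0.117,0.036,0],[-1,0,0,0,0,0,0]]'|egrep 'pos|force|wid';   python3 - <<'E'
from prof import *
tool();tt();p=prof(-20,190,zmax=.25);cv2.imwrite("pics/s5.png",p[...,::-1])
E
```

```text
eef_pos: [0.5764, 0.1326, 0.1727]
contact_force: [0.8, -0.1, -1.7]
gripper_width: 0.22
grasp_force: 59.4
eef_pos: [0.5783, 0.1433, 0.1701]
contact_force: [-0.7, -0.3, -1.6]
gripper_width: 0.22
grasp_force: 59.8
tcp [0.5783 0.1433 0.1701] z [-0.261 -0.829 -0.495] y [ 0.148  0.472 -0.869] F [-0.7 -0.3 -1.6] w 0.22 g 59.8 q [-0.44  0.9  -0.33  1.37  0.7   1.91  0.35] t 14.3
tray TCP [ -2.   79.7 170.1]
[(-8, [35, 38]), (-2, [33, 36]), (4, [34, 36]), (10, [34, 36]), (16, [34, 36]), (22, [33, 36]), (28, [34, 36]), (34, [34, 36]), (40, [33, 36]), (46, [34, 36]), (52, [34, 37]), (58, [34, 36]), (64, [34, 37]), (70, [34, 36]), (76, [33, 36]), (82, [34, 36]), (88, [33, 36]), (94, [34, 37]), (100, [34, 180]), (106, [34, 175]), (112, [34, 179]), (118, [34, 179]), (124, [34, 179]), (130, [34, 182]), (136, [34, 169]), (142, [10, 35]), (148, [-1, 165]), (154, [-1, 190]), (160, [-1, 171]), (166, [-1, 172]), (172, [-1, 172]), (178, [-1, 173]), (184, [-1, 163])]
```

View pics/s5.png

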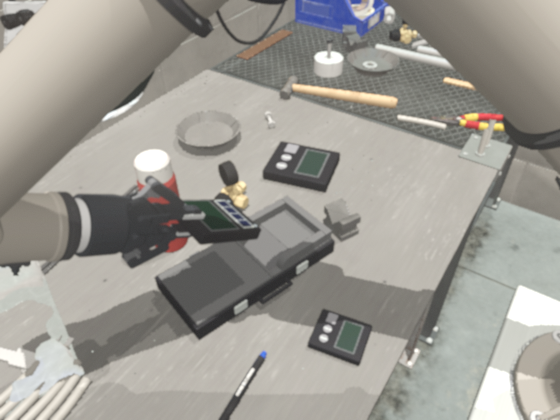

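The side view shows the cartridge held window up (220,215) above the apron, with the marker on the bench (245,385). The tin is still standing.

```bash
python3 -m creep '[[-1,0,0,-25,0,0,0],[-1,0,0,-25,0,0,0],[-1,0,0,-15,0,0,0],[-1,0,0,0,0,0,0]]' 60|egrep 'pos|force|wid';   python3 - <<'E'
from prof import *
tool();tt();p=prof(-20,140,"top",zmax=.25)
E
```

```text
eef_pos: [0.5791, 0.1384, 0.1055]
contact_force: [0.2, -0.5, -1.0]
gripper_width: 0.221
grasp_force: 59.9
tcp [0.5791 0.1384 0.1055] z [-0.265 -0.829 -0.493] y [ 0.151  0.469 -0.87 ] F [ 0.2 -0.5 -1. ] w 0.221 g 59.9 q [-0.44  0.98 -0.32  1.38  0.71  1.85  0.3 ] t 14.85
tray TCP [  0.3  75.3 105.5]
[(-20, [2, 5]), (-14, [1, 4]), (-8, [2, 20]), (-2, [33, 72]), (4, [33, 78]), (10, [79, 82]), (16, [82, 85]), (22, [86, 88]), (28, [88, 91]), (34, [92, 95]), (40, [96, 99]), (46, [99, 102]), (52, [102, 105]), (58, [104, 108]), (64, [108, 111]), (70, [112, 116]), (76, [116, 119]), (82, [118, 122]), (88, [121, 125]), (94, [118, 138]), (100, [112, 164]), (106, [111, 177]), (112, [115, 188]), (118, [118, 196]), (124, [33, 198]), (130, [33, 124]), (136, [33, 113])]
```

```bash
python3 -m creep '[[-1,0,0,-10,0,0,0],[-1,0,0,-7,0,0,0],[-1,0,0,-3,0,0,0],[-1,0,0,-3,0,0,0],[-1,0,0,0,0,0,0]]' 60|egrep 'pos|force|wid';   python3 - <<'E'
from prof import *
tool();tt();p=prof(-20,140,"top",zmax=.25)
E
```

```text
eef_pos: [0.5798, 0.1394, 0.0842]
contact_force: [-1.4, -0.9, -1.3]
gripper_width: 0.223
grasp_force: 59.9
tcp [0.5798 0.1394 0.0842] z [-0.263 -0.828 -0.494] y [ 0.153  0.47  -0.869] F [-1.4 -0.9 -1.3] w 0.223 g 59.9 q [-0.44  1.01 -0.32  1.37  0.71  1.83  0.29] t 15.53
tray TCP [ 0.7 76.4 84.2]
[(-20, [1, 4]), (-14, [1, 4]), (-8, [3, 19]), (-2, [33, 39]), (4, [53, 56]), (10, [57, 60]), (16, [60, 64]), (22, [63, 66]), (28, [67, 69]), (34, [70, 73]), (40, [74, 77]), (46, [77, 80]), (52, [80, 83]), (58, [84, 86]), (64, [87, 90]), (70, [90, 94]), (76, [94, 97]), (82, [96, 100]), (88, [99, 103]), (94, [98, 111]), (100, [91, 140]), (106, [89, 151]), (112, [111, 164]), (118, [34, 172]), (124, [33, 136]), (130, [33, 132]), (136, [33, 107])]
```

```bash
python3 -m creep '[[-1,0,-1,-2,0,0,0],[-1,0.6,2,-2.8,-0.042,0.013,0],[-1,0.6,2,-2.8,-0.042,0.013,0],[-1,0.6,2,-2.8,-0.042,0.013,0],[-1,0.6,2,-2.8,-0.042,0.013,0]]' 60|egrep 'pos|force|wid';   python3 - <<'E'
from prof import *
tool();tt();p=prof(-20,140,"top",zmax=.25)
E
```

```text
eef_pos: [0.5822, 0.146, 0.0705]
contact_force: [0.1, -1.6, -0.2]
gripper_width: 0.22
grasp_force: 60.1
tcp [0.5822 0.146  0.0705] z [-0.285 -0.9   -0.331] y [ 0.105  0.314 -0.944] F [ 0.1 -1.6 -0.2] w 0.22 g 60.1 q [-0.58  1.11 -0.12  1.29  0.67  1.9   0.35] t 16.2
tray TCP [ 0.9 83.5 70.5]
[(-20, [1, 4]), (-14, [2, 5]), (-8, [3, 21]), (-2, [33, 36]), (4, [34, 55]), (10, [54, 57]), (16, [57, 59]), (22, [59, 62]), (28, [61, 63]), (34, [62, 65]), (40, [64, 67]), (46, [67, 69]), (52, [68, 71]), (58, [71, 73]), (64, [73, 75]), (70, [75, 77]), (76, [76, 79]), (82, [78, 82]), (88, [80, 85]), (94, [82, 86]), (100, [84, 87]), (106, [84, 96]), (112, [81, 107]), (118, [35, 124]), (124, [33, 105]), (130, [33, 110]), (136, [33, 113])]
```

```bash
python3 -m creep '[[-0.4,0,0,1,0,0,0],[-0.25,0,0,1,0,0,0],[-0.1,0,0,0,0,0,0],[-0.1,0,0,0,0,0,0]]' 30|egrep 'pos|force|wid'; python3 -m creep '[[-0.1,0,0,-3,0,0,0],[-0.1,0,0,-2,0,0,0],[-0.1,0,0,0,0,0,0]]'|egrep 'pos|force|wid';   python3 - <<'E'
from prof import *
tool();tt();p=prof(-20,140,"top",zmax=.25);p,d=read_camera("side");cv2.imwrite("pics/s6.png",cv2.resize(p[130:350,80:360],None,fx=2.5,fy=2.5)[...,::-1])
E
```

```text
eef_pos: [0.5823, 0.1462, 0.0731]
contact_force: [0.5, 0.2, -1.1]
gripper_width: 0.445
grasp_force: 0.4
eef_pos: [0.5821, 0.1463, 0.0676]
contact_force: [-0.2, -0.1, -1.7]
gripper_width: 0.451
grasp_force: 0.4
tcp [0.5821 0.1463 0.0676] z [-0.285 -0.898 -0.335] y [ 0.105  0.318 -0.942] F [-0.2 -0.1 -1.7] w 0.451 g 0.4 q [-0.58  1.11 -0.12  1.29  0.66  1.9   0.35] t 17.12
tray TCP [ 0.8 83.7 67.6]
[(-20, [2, 4]), (-14, [2, 4]), (-8, [2, 20]), (-2, [33, 35]), (4, [32, 53]), (10, [54, 56]), (16, [55, 58]), (22, [56, 59]), (28, [58, 60]), (34, [59, 61]), (40, [60, 62]), (46, [61, 64]), (52, [62, 65]), (58, [64, 67]), (64, [66, 68]), (70, [67, 69]), (76, [68, 70]), (82, [70, 73]), (88, [70, 75]), (94, [71, 75]), (100, [73, 76]), (106, [74, 78]), (112, [101, 120]), (118, [43, 132]), (124, [33, 60]), (130, [32, 116]), (136, [34, 116])]
```

View pics/s6.png

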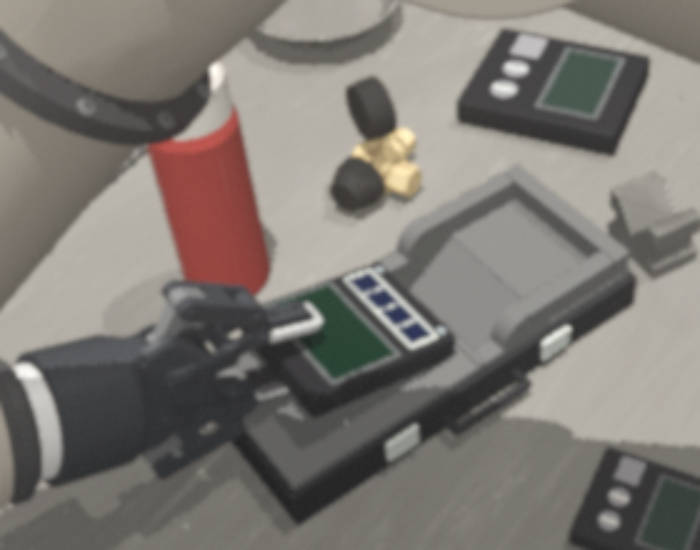

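The side crop shows the cartridge resting window up on the lower finger, solar strip at (395,300), its other edge on the apron clear of the well.

```bash
python3 -m creep '[[-0.1,0,0,-2,0,0,0],[-0.1,0,0,-2,0,0,0],[-0.1,0,0,0,0,0,0]]'|egrep 'pos|force|wid'; python3 -m creep '[[-0.1,3,9,0,0,0,0],[-0.1,5,15,0,0,0,0],[-0.1,5,15,0,0,0,0],[-0.1,9,30,2,0,0,0],[-0.1,0,0,0,0,0,0]]'|egrep 'pos|force|wid';   python3 - <<'E'
from prof import *
tool();tt();p=prof(-20,140,"top",zmax=.25)
E
```

```text
eef_pos: [0.5821, 0.1464, 0.0637]
contact_force: [-0.7, 0.2, -1.1]
gripper_width: 0.447
grasp_force: 0.4
eef_pos: [0.6042, 0.2199, 0.0659]
contact_force: [1.0, -0.3, 0.8]
gripper_width: 0.452
grasp_force: 0.0
tcp [0.6042 0.2199 0.0659] z [-0.279 -0.899 -0.337] y [ 0.106  0.32  -0.942] F [ 1.  -0.3  0.8] w 0.452 g 0.0 q [-0.79  1.21  0.17  1.09  0.47  1.91  0.52] t 18.23
tray TCP [1.000e-01 1.605e+02 6.590e+01]
[(-20, [2, 4]), (-14, [2, 5]), (-8, [3, 19]), (-2, [34, 36]), (4, [33, 47]), (10, [52, 54]), (16, [52, 55]), (22, [53, 55]), (28, [52, 55]), (34, [53, 55]), (40, [52, 54]), (46, [53, 55]), (52, [53, 55]), (58, [53, 55]), (64, [52, 55]), (70, [52, 55]), (76, [53, 55]), (82, [53, 55]), (88, [53, 55]), (94, [53, 55]), (100, [52, 54]), (106, [52, 54]), (112, [52, 54]), (118, [33, 35]), (124, [32, 34]), (130, [32, 34]), (136, [32, 34])]
```

```bash
python3 -m creep '[[-0.1,3,10,20,0,0,0],[-0.1,3,10,30,0,0,0],[-0.1,0,0,30,0,0,0],[-0.1,0,0,0,0,0,0]]'|egrep 'pos|force|wid';   python3 - <<'E'
from prof import *
O=np.array([.5566,.0666]);A=np.array([[.9553,-.2957],[.2957,.9553]])
for n in("top","side"):
    p,d=read_camera(n);P=pts(d,camera_params(n));L=(P[...,:2]-O)@A.T
    k=(abs(L[...,0])<.07)&(L[...,1]>-.01)&(L[...,1]<.14)&(P[...,2]>.05)&(P[...,2]<.058)
    X=L[k]*1000;r=cv2.minAreaRect(X.astype(np.float32));print(n,np.round(r[0],1),np.round(r[1],1),round(r[2],1),P[k][:,2].mean().round(4))
    b=cv2.inRange(cv2.cvtColor(p,cv2.COLOR_RGB2HSV),(105,120,60),(130,255,255))>0
    Y=P[b&(abs(P[...,0]-.43)<.06)&(abs(P[...,1]-.25)<.1)];print("marker z",Y[:,2].mean().round(4),len(Y))
    if n=="top":
        for q,c in dict(tin=(.703,.085,.15),reg=(.683,-.053,.085),vb=(.462,-.111,.04)).items():
            X=P[(abs(P[...,0]-c[0])<.05)&(abs(P[...,1]-c[1])<.05)&(P[...,2]>c[2])&(P[...,2]<.25)];print(q,np.median(X,0).round(3))
E
```

```text
eef_pos: [0.611, 0.2356, 0.1485]
contact_force: [0.6, -0.4, -1.2]
gripper_width: 0.455
grasp_force: 0.0
top [ 0.5 58.3] [110.7  92.4] 89.3 0.0546
marker z 0.0086 47
tin [0.711 0.088 0.19 ]
reg [ 0.685 -0.053  0.099]
vb [ 0.477 -0.111  0.045]
side [0. 0.] [0. 0.] 0.0 nan
marker z nan 0<stdin>:6: RuntimeWarning: Mean of empty slice.
  ret = ret.dtype.type(ret / rcount)
<stdin>:8: RuntimeWarning: Mean of empty slice.
```

```bash
python3 -c "
from station import *
print(get_obs()['t'],hand_in())"
```

```text
the job is handed in; nothing more can be done
18.875 None
```

The job is handed in at 18.9 s. By my last measurements the cartridge lies window up and flat on the apron (centre about 58 mm along the tray's +y, near the centre line), the marker is on the bench, and the tin, regulator and V-block showed no sign of being disturbed. The judged result was not reported back.

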